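# Lift the cell carrier out of the spectrophotometer

### The job

I need to wipe out the spectrophotometer's sample compartment: slide its part-open sample cover all the way back, then pinch the two spring catches on the sides of the four-cell carrier together and draw the carrier straight up out of the compartment without forcing it. Finish while holding it: keep the carrier still, upright and by its pinched catches, with its underside at least 5 cm above the instrument's top deck, the cover left open, and leave the other things on the bench and on the instrument where they are.

Things in the scene. Friction and masses are not known exactly. Their poses are not given: they have to be found in the camera images.
- spectro: Benchtop spectrophotometer, fixed: a low white box 420 wide (its y), 380 deep (its x), flat top deck 140 above the bench. Origin: centre of its underside on the bench; x points from its front (robot side) to its back, y to its left, z up. On the left front of the deck: a sloped grey panel with display and keys, at most 165 above the bench.
- well (a point): Centre of the seat on the floor of the sample compartment, at x -80, y -85, z 78 of the instrument. The compartment is an open-topped black well at the right front of the deck: 150 long (x), 140 wide (y), walls up to the deck, 62 above the seat. Two aluminium rails along x, 12 high, stand on the deck just outside its left and right edges.
- cover (a joint): Flat grey sliding cover of the sample compartment (155 along x, 146 along y, 8 thick, top face 149 above the bench); value in m, 0 = shut, 0.15 = fully open at its stop. It slides towards the instrument's back (its +x) over the deck, rubs with about 2.5 N and stays where it is left. It starts part way open, between 0.02 and 0.07.
- cover_grip (a point): Middle of the top of the cover's black grip rib: 12 thick along the instrument's x, 80 long along its y, 24 high above the cover's face, so its top is 173 above the bench. Pinch it front to back from above, or push it from the front. It moves with the cover: on the instrument it lies at x = -130 + cover travel, y -85.
- carrier: Four-cell carrier, loose, 0.15 to 0.35 kg: aluminium block 110 long (x), 34 wide (y), 40 high with four square wells in a row, three holding glass cells with white stoppers, tops 56 above its underside. Origin: centre of its underside; axes parallel to the instrument's. Starts seated at point well, 1 to 2 mm of play. A spring catch stands off the middle of each long side.
- catch_l (a joint): Left (+y) spring catch; value in m, 0 = out (toe locked under a fixed steel keeper whose top is 16 above the carrier's underside: it cannot be lifted), 0.006 = fully in. Free of the keeper from 0.005. Spring 2.4 N at 0, 6 N at 0.006; a grip of 30 to 60 N on both catches holds them fully in and carries the carrier. It springs out when let go.
- keepers: The two small steel keepers, fixed to the floor of the compartment 37 to the left and right of its centre line, 22 long, 16 high: each a post with a lip that points inwards over the toe of a catch while it is out. Origin and axes: those of point well.
- catch_r (a joint): Right (-y) spring catch, the mirror image; same values.
- catch_l_pad (a point): Middle of the finger pad, the outer face of the left catch: at x 0, y +29, z 40 of the carrier while out. The pad is an upright white plastic plate 24 wide along x and 34 high, from 20 to 54 above the carrier's underside. Outer faces of the two pads: 58 apart while out, 46 fully pinched. At least 38 free beside each pad inside the compartment, above the keepers.
- catch_r_pad (a point): The same on the right catch, at x 0, y -29, z 40 of the carrier while out.
- pot_a: Bystander: closed stainless steel dye pot, 52 in diameter, 150 tall, standing on the bench on the right. Origin: centre of its underside, z up.
- pot_b: Bystander: a second such pot on the right.
- pot_c: Bystander: a third such pot, on the left of the bench.
- flask: Bystander: empty conical glass flask with a black stopper, 80 in diameter, 150 tall, on the left of the bench. Origin: centre of its underside.
- beaker: Bystander: glass beaker, 62 in diameter, 90 tall, on the bench on the right. Origin: centre of its underside.
- cap: Bystander: loose steel pot cap, 52 in diameter, 14 high, at the left edge of the instrument's deck, behind the panel. Origin: centre of its underside.
- cell_stand: Bystander: white block with square holes (50 by 110, 30 high; a glass cell in it stands up to 51) on the instrument's deck behind the panel, left of the cover. Origin: centre of its underside.
- marker: Bystander: marker pen, 125 long, 13 thick, lying on the deck on the right of the cover's rail. Origin: middle of its underside.

How it is judged:
By the outcome, as a careful person would: the job done as asked, in the order asked, and still so for the second after the job is handed in, while the arm keeps its last pose, push and grip.
It also fails if it takes over 51 s, if anything falls off the work surface, if the arm or the gripper's body presses on something with over 40 N, if the wrist force passes 120 N, or if a joint passes its speed limit or range.

### The arm

A 6-joint arm with a two-finger parallel gripper is mounted at the origin on the work surface. World frame = base frame: x ahead of the robot, y to its left, z up, the work surface at z = 0. Lengths are in mm, angles in degrees, forces in N, time in s.
With the tool pointing down it reaches from about 300 to 850 mm from the base axis. Payload 4.2 kg.
Tool frame: the origin (TCP) lies between the finger pads; the fingertips stand 22 mm ahead of it and the grasp point (between the pads) lies 3 mm ahead of it; z points along the fingers, y is the direction in which the jaws open and shut (so a half turn about z gives the same grasp; the last joint's range is limited). The gripper opens to 91 mm and grips with 3 to 60 N. Pads are 32 mm wide; open, the fingers measure 118 mm over their backs; the gripper's body (76 mm by 178 mm) begins 60 mm behind the grasp point.
Start: joints at [-75.057, 18.312, 89.639, -0, 72.044, -1.146], TCP at [159.349, -552.493, 235.976] pointing down, gripper open.
Joint ranges: [-177.97, 177.97], [-48.28, 115.42], [12.27, 149.76], [-77.06, 257.06], [2.81, 150.46], [-146.56, 146.56]. Speed limits (degrees/s): [147.25, 147.25, 180, 180, 180, 180].

### API

Orientations are given as [roll, pitch, yaw] about the fixed x, y, z axes, in that order (R = Rz(yaw) Ry(pitch) Rx(roll)).
In Python, from workcell import * gives the robot as it stands.
- The arm moves only by the shell command python3 -m jog 'ROWS' [OPENING] [FORCE]. ROWS is text: rows parted by semicolons, each of 6 numbers parted by spaces: the shift along the tool's x, y, z in units of 0.5 m (1.0 is 0.5 m), then the turn, a rotation vector about the tool's x, y, z in units of pi/2 rad (1.0 is pi/2 rad). A call has 1 to 20 rows; each row is the pose to reach, as a shift and turn from the pose measured when the call began, along the tool's axes at that moment; what a row does not reach only later rows make up. A row lasts 1/12 s, in which the tool goes at most 41.7 mm and 7.16 degrees, less where a joint would pass 70% of its speed; a pose out of reach is approached as far as the arm can. A call with a number of a shift or a turn outside -1 to 1 is refused whole. A call with a gripper value outside its range is refused whole. OPENING is the opening, from -1 (shut) to 1 (fully open), set as the call begins (- or left out, the last holds). The fingers move at their own pace and stop on an object; FORCE is the grip in N (left out, the last holds). Time passes only in rows, so rows that repeat a pose let the fingers close. It gives the time, the measured TCP pose, the force and the opening at its end, in the units of the state.
- state(): the state, without advancing time (a new reading comes with each control period).
- grab_frame(name): name is "scene" or "top" or "wrist"; returns the picture (384x512x3 uint8, red, green, blue); there is no depth.
- calibration(name): a dict with "mtx" (3x3 intrinsics, pixels), "rvec" (rotation vector, rad) and "tvec" (3), from world to camera coordinates, as OpenCV has them. Camera axes: x right, y down, z forward; pixel columns grow to the right and rows downward; lengths in mm; the calibration is good to about 2 mm. A picture is of the moment at which its call begins: read the wrist's pose just before it. calibration takes no time and is no camera call; for the wrist camera it gives the pose at the moment of the call.
- job_done(): hands the job in, once; it reports no verdict.
Trained networks look in the newest picture that a camera, given by its name, has taken for a name from the list of things; names that differ only in an ending like _2 or _b are one class to them, and where a whole thing is asked for, a point or a joint stands for the part that bears it (a point fixed in the world has none). Each returns a list of dicts, best first, with "confidence" (0 to 1); they miss things now and then, are a little off and sometimes report something else, mostly with a low value. They report only what shows in the picture. A call takes as long as a camera call.
- spot_in(query, camera): "rect" ([left, top, right, bottom] in pixels, round what is visible of it).
- tip_of(query, camera): "location" ([column, row] in pixels: a listed point, or the origin of a listed thing).
The state is a dict: "time_s": time; "qpos": joint angles; "qvel": joint speeds; "effort": joint torques, N m; "ee_pos": TCP position; "ee_rot": TCP orientation; "force": force on the tool from outside, world axes, zero at the start; "torque": the same for the moment, N m; "gripper_width": finger opening in mm.
Only numpy, scipy, OpenCV 4.12 (cv2) and the standard library are available. Lean on these libraries where they do the work, as an engineer would, in place of code of your own. Each camera call takes 0.05 s, during which the arm holds its last target. There are 200 camera calls.

## Working session

There is one attempt and no reset: what is moved stays moved. The work goes in short steps, Python scripts to look and compute and a shell command to move; the robot and the scene stay as the last step left them, time stands still between calls to the robot, and variables do not carry over. Pictures are saved under pics/ and viewed, about 8 in all and at most 12, crops included, and the job is handed in when it is done.

```bash
mkdir -p pics; ls
python3 - <<'E'
from workcell import *
import cv2,numpy as np
s=state();print(s['time_s'],s['ee_pos'],s['ee_rot'],s['gripper_width'])
ims=[]
for n in("scene","top"):
    im=grab_frame(n);cv2.imwrite(f'pics/{n}0.png',im[:,:,::-1])
    for q in("spectro","well","cover_grip","catch_l_pad","catch_r_pad","carrier","keepers"):
        r=tip_of(q,n);print(n,q,[(np.round(a['location'],1).tolist(),round(a['confidence'],2)) for a in r[:2]])
    c=calibration(n);print(c['mtx'],c['rvec'],c['tvec'])
    ims.append(im)
E
```

```text
pics
0.0 [ 159.21332801 -552.03092161  235.10830879] [-1.79897885e+02 -1.06552807e-03  1.60862631e+01] 91.11083122638586
scene spectro []
scene well []
scene cover_grip [([241.8, 163.5], 0.95)]
scene catch_l_pad []
scene catch_r_pad []
scene carrier [([273.0, 230.1], 0.29)]
scene keepers [([275.8, 227.0], 0.45)]
[[416.77325272   0.         255.83949469]
 [  0.         416.77325272 192.37166889]
 [  0.           0.           1.        ]] [ 1.7663275   2.05822324 -0.61863853] [  29.55865138 -426.1644857  1645.05864452]
top spectro [([256.7, 199.2], 0.59)]
top well [([273.9, 226.5], 0.58)]
top cover_grip [([275.1, 218.6], 0.86)]
top catch_l_pad []
top catch_r_pad []
top carrier [([275.6, 227.1], 0.57)]
top keepers []
[[404.43130421   0.         257.56242491]
 [  0.         404.43130421 193.33969731]
 [  0.           0.           1.        ]] [ 2.15059681 -2.05064265  0.23205629] [  34.87316176  616.65193959 1216.94136149]
```

View pics/top0.png

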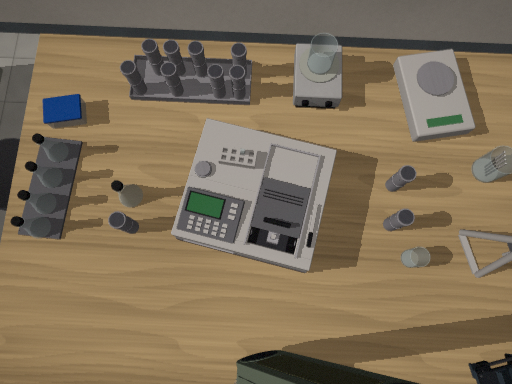

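View pics/scene0.png

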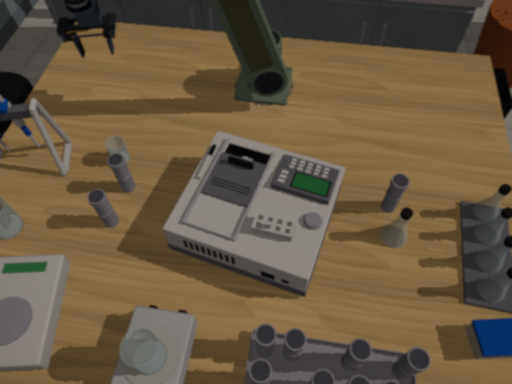

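```bash
cat > h.py <<'E'
import numpy as np,cv2
from workcell import *
def ray(c,uv,z):
    R=cv2.Rodrigues(np.array(c['rvec'],float))[0];t=np.ravel(c['tvec'])
    d=R.T@np.linalg.inv(c['mtx'])@np.array([*uv,1.]);o=-R.T@t
    return o+d*(z-o[2])/d[2]
def proj(c,P):
    return cv2.projectPoints(np.array(P,float).reshape(-1,3),np.array(c['rvec'],float),np.array(c['tvec'],float),c['mtx'],None)[0].reshape(-1,2)
def w(pose,p):
    x,y,a=pose;a=np.radians(a);p=np.array(p,float).reshape(-1,3)
    return np.c_[x+np.cos(a)*p[:,0]-np.sin(a)*p[:,1],y+np.sin(a)*p[:,0]+np.cos(a)*p[:,1],p[:,2]]
E
python3 - <<'E'
from h import *
from scipy.optimize import least_squares
T=calibration('top');S=calibration('scene')
C=[[190,210,140],[190,-210,140],[-190,-210,140],[-190,210,140]]
t=[[206,122],[335,157],[305,269],[174,237]]
s=[[305,283],[172,232],[218,134],[344,167]]
for a,b in zip(t,s):print(ray(T,a,140).round(),ray(S,b,140).round())
f=lambda p:np.r_[proj(T,w(p,C))-t,proj(S,w(p,C))-s].ravel()
r=least_squares(f,[500,0,0],loss='soft_l1');print(r.x,f(r.x).round(1))
for c,uv in((T,(277,223)),(S,(241,161))):
    q=ray(c,uv,173);a=np.radians(r.x[2]);d=q[:2]-r.x[:2];print(q.round(),np.array([[np.cos(a),np.sin(a)],[-np.sin(a),np.cos(a)]])@d)
E
```

```text
[819. 235. 140.] [845. 231. 140.]
[ 724. -168.  140.] [ 755. -141.  140.]
[382. -84. 140.] [394. -88. 140.]
[456. 302. 140.] [466. 313. 140.]
[609.25928411  73.01861709 -11.70158883] [ -1.1  -5.7   1.   -9.    3.7   0.5  -4.9  -3.7   3.9  -2.3 -10.5  -2.2
  -1.   -3.3   1.5   0.1]
[506.   3. 173.] [-86.81981927 -89.1558751 ]
[513.   9. 173.] [-81.01396998 -82.16312672]
```

```bash
python3 -m jog '0 0 -0.19 0 0 0; 0.2 -0.2 -0.19 0 0 0.1; 0.928 -0.902 -0.19 0 0 0.3; 0.928 -0.902 -0.19 0 0 0.3; 0.928 -0.902 -0.19 0 0 0.3; 0.928 -0.902 -0.19 0 0 0.3; 0.928 -0.902 -0.19 0 0 0.3; 0.928 -0.902 -0.19 0 0 0.3; 0.928 -0.902 -0.19 0 0 0.3; 0.928 -0.902 -0.19 0 0 0.3; 0.928 -0.902 -0.19 0 0 0.3; 0.928 -0.902 -0.19 0 0 0.3; 0.928 -0.902 -0.19 0 0 0.3; 0.928 -0.902 -0.19 0 0 0.3; 0.928 -0.902 -0.19 0 0 0.3; 0.928 -0.902 -0.19 0 0 0.3; 0.928 -0.902 -0.19 0 0 0.3; 0.928 -0.902 -0.19 0 0 0.3; 0.928 -0.902 -0.19 0 0 0.3; 0.928 -0.902 -0.19 0 0 0.3' 0
python3 - <<'E'
from h import *
s=state();print(s['time_s'],s['ee_pos'],s['ee_rot'],s['gripper_width'])
c=calibration('wrist');im=grab_frame('wrist');cv2.imwrite('pics/w1.png',im[:,:,::-1])
for q,z in(("cover_grip",173),("well",78),("carrier",78),("catch_l_pad",118),("catch_r_pad",118)):
    for a in tip_of(q,'wrist')[:2]:print(q,np.round(a['location'],1),round(a['confidence'],2),ray(c,a['location'],z).round(1))
np.savez('c1.npz',mtx=c['mtx'],rvec=c['rvec'],tvec=c['tvec'])
E
```

```text
time_s: 2.47
ee_pos: [479.7, 9.0, 330.8]
ee_rot: [179.9, 0.0, -10.9]
force: [0.5, 0.3, -0.1]
gripper_width: 45.5
2.4667 [479.7263883    9.00582429 330.75011055] [ 1.79947763e+02  3.59595384e-02 -1.09019170e+01] 45.4931942730389
cover_grip [249.5 151.1] 0.97 [511.7   4.9 173. ]
```

View pics/w1.png

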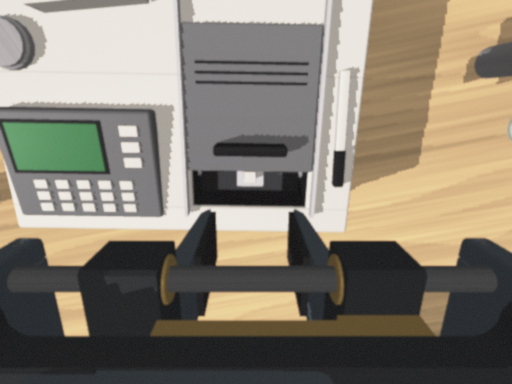

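Run:
```python
from h import *
c=np.load('c1.npz')
for n,uv,z in(("FL",(18,228),140),("FR",(346,231),140),("ribL",(215,150),173),("ribR",(287,150),173),("coverL",(186,171),149),("coverR",(316,171),149),("cbL",(186,24),149),("cbR",(323,24),149),("wellL",(192,206),140),("wellR",(306,206),140)):print(n,ray(c,uv,z).round(1))
```

```text
FL [465.6 315.  140. ]
FR [381.9 -95.7 140. ]
ribL [519.8  40.7 173. ]
ribR [505.3 -34.5 173. ]
coverL [499.   83.3 149. ]
coverR [470.1 -66.2 149. ]
cbL [647.7  44.3 149. ]
cbR [621.3 -92.6 149. ]
wellL [452.5  89.7 140. ]
wellR [425.5 -50.  140. ]
```

```bash
python3 -m jog '-0.04 -0.004 0.1 0 0 0; -0.04 -0.004 0.18 0 0 0; -0.04 -0.004 0.25 0 0 0; -0.04 -0.004 0.3 0 0 0; -0.04 -0.004 0.308 0 0 0; -0.02 -0.004 0.308 0 0 0; 0 -0.004 0.308 0 0 0; 0.02 -0.004 0.308 0 0 0; 0.04 -0.004 0.308 0 0 0; 0.06 -0.004 0.308 0 0 0; 0.08 -0.004 0.308 0 0 0; 0.1 -0.004 0.308 0 0 0; 0.12 -0.004 0.308 0 0 0; 0.14 -0.004 0.308 0 0 0; 0.16 -0.004 0.308 0 0 0; 0.18 -0.004 0.308 0 0 0; 0.18 -0.004 0.308 0 0 0' 0
```

```text
time_s: 4.18
ee_pos: [571.2, -7.1, 176.9]
ee_rot: [-180.0, -0.2, -11.0]
force: [-0.1, 0.1, -0.9]
gripper_width: 45.3
```

```bash
python3 -m jog '0.01 0 0 0 0 0; 0.016 0 0 0 0 0; 0.02 0 0 0 0 0; 0.024 0 0 0 0 0' 0
python3 - <<'E'
from h import *
c=calibration('wrist');im=grab_frame('wrist');cv2.imwrite('pics/w2.png',im[:,:,::-1])
for a in tip_of('cover_grip','wrist')[:2]:print(np.round(a['location'],1),round(a['confidence'],2),ray(c,a['location'],173).round(1))
E
```

```text
time_s: 4.52
ee_pos: [582.7, -9.4, 176.7]
ee_rot: [-180.0, -0.1, -11.0]
force: [-2.9, 0.8, 0.3]
gripper_width: 45.2
[253.2 208.4] 0.92 [607.4 -15.1 173. ]
```

View pics/w2.png

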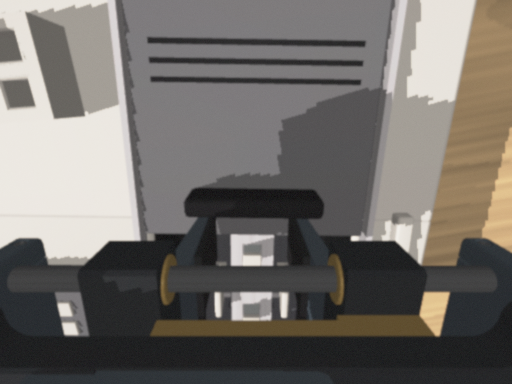

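```bash
python3 -m jog '0.004 0 0 0 0 0; 0.008 0 0 0 0 0; 0.008 0 0 0 0 0' 0; python3 -m jog '0.004 0 0 0 0 0; 0.008 0 0 0 0 0; 0.008 0 0 0 0 0' 0
```

```text
time_s: 4.87
ee_pos: [586.3, -10.1, 176.7]
ee_rot: [180.0, -0.1, -11.0]
force: [-4.0, 0.3, 2.0]
gripper_width: 45.2
time_s: 5.12
ee_pos: [586.6, -10.2, 176.7]
ee_rot: [180.0, 0.5, -11.1]
force: [-12.0, 1.7, 6.3]
gripper_width: 46.0
```

```bash
python3 -m jog '-0.01 0 0 0 0 0; -0.04 0 -0.03 0 0 0; -0.1 0 -0.1 0 0 0; -0.16 0 -0.18 0 0 0; -0.21 0 -0.24 0 0 0; -0.21 0 -0.28 0 0 0; -0.21 0 -0.28 0 0 0; -0.21 0 -0.28 0 0 0' 1
python3 - <<'E'
from h import *
s=state();print(s['ee_pos'],s['force'])
c=calibration('wrist');im=grab_frame('wrist');cv2.imwrite('pics/w3.png',im[:,:,::-1])
for q,z in(("cover_grip",173),("well",78),("carrier",78),("catch_l_pad",118),("catch_r_pad",118)):
    for a in tip_of(q,'wrist')[:2]:print(q,np.round(a['location'],1),round(a['confidence'],2),ray(c,a['location'],z).round(1))
np.savez('c3.npz',mtx=c['mtx'],rvec=c['rvec'],tvec=c['tvec'])
E
```

```text
time_s: 5.78
ee_pos: [486.0, 9.9, 319.9]
ee_rot: [-179.9, 0.0, -11.1]
force: [0.0, 0.6, -0.6]
gripper_width: 90.8
[486.0475243    9.91789858 319.93217621] [ 0.03828908  0.59430015 -0.56745128]
cover_grip [254.8  51.5] 0.85 [610.7 -17.3 173. ]
cover_grip [344.3 135.1] 0.24 [517.5 -91.5 173. ]
carrier [249.2 148.9] 0.75 [507.8   9.2  78. ]
catch_l_pad [ 5.1 48.7] 0.62 [674.4 250.8 118. ]
catch_l_pad [228.7 149.3] 0.61 [518.1  32.2 118. ]
catch_r_pad [275.1 152.5] 0.52 [503.5 -22.5 118. ]
```

View pics/w3.png

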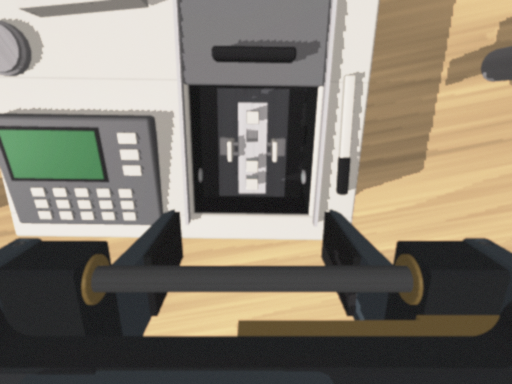

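Run:
```python
from h import *
im=cv2.imread('pics/w3.png')[70:220,180:330];cv2.imwrite('pics/w3c.png',cv2.resize(im,None,fx=4,fy=4,interpolation=2))
c=np.load('c3.npz')
for n,uv,z in(("padL",(229.5,151),132),("padR",(275,151),132),("blkTL",(239,103),118),("blkTR",(267,103),118),("blkBL",(238,193),118),("blkBR",(266,193),118)):print(n,ray(c,uv,z).round(1))
```

```text
padL [518.   30.2 132. ]
padR [507.8 -22.  132. ]
blkTL [568.6   8.9 118. ]
blkTR [562.3 -23.  118. ]
blkBL [461.4  32.6 118. ]
blkBR [454.6  -2.4 118. ]
```

View pics/w3c.png

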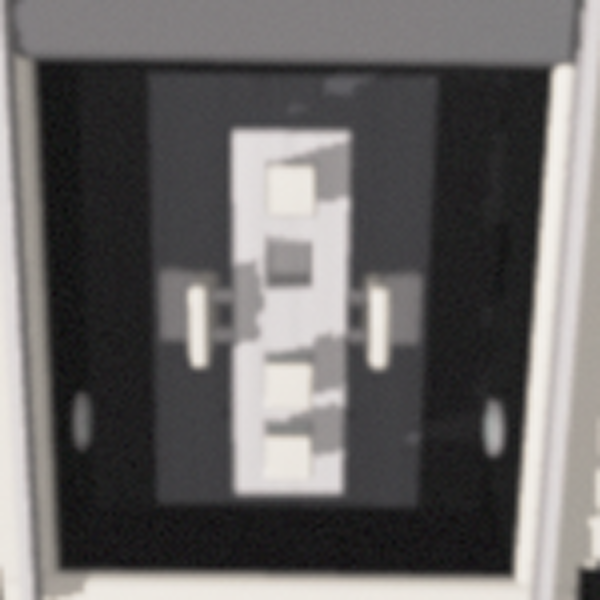

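```bash
python3 -m jog '0.054 0.002 0.05 0 0 0; 0.054 0.002 0.12 0 0 0; 0.054 0.002 0.19 0 0 0; 0.054 0.002 0.24 0 0 0; 0.054 0.002 0.28 0 0 0; 0.054 0.002 0.31 0 0 0; 0.054 0.002 0.34 0 0 0; 0.054 0.002 0.34 0 0 0' 0.65
python3 - <<'E'
from h import *
c=calibration('wrist');im=grab_frame('wrist');cv2.imwrite('pics/w4.png',im[:,:,::-1])
for q,z in(("cover_grip",173),("carrier",78),("catch_l_pad",118),("catch_r_pad",118)):
    for a in tip_of(q,'wrist')[:2]:print(q,np.round(a['location'],1),round(a['confidence'],2),ray(c,a['location'],z).round(1))
np.savez('c4.npz',mtx=c['mtx'],rvec=c['rvec'],tvec=c['tvec'])
E
```

```text
time_s: 6.75
ee_pos: [507.1, 3.7, 142.1]
ee_rot: [179.9, 1.1, -11.1]
force: [-0.1, 0.5, 0.2]
gripper_width: 75.0
cover_grip [250.9  39.2] 0.63 [610.1 -16.2 173. ]
cover_grip [161.9  99.6] 0.54 [596.2  21.4 173. ]
carrier [245.8 206. ] 0.88 [511.2   7.4  78. ]
catch_l_pad [203.3 227.4] 0.55 [517.1  33.7 118. ]
catch_r_pad [294.1 227.7] 0.69 [505.4 -24.2 118. ]
```

View pics/w4.png

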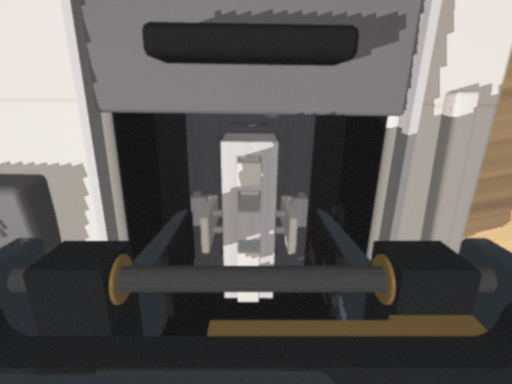

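Run:
```python
from h import *
s=state();print(s['time_s'],s['ee_pos'],s['ee_rot'],s['force'],s['qvel'])
c=np.load('c4.npz')
for n,uv,z in(("padL",(209.5,197),132),("padR",(288,197),132),("padLb",(205,248),132),("padRb",(292,248),132)):print(n,ray(c,uv,z).round(1))
```

```text
7.0 [510.09018784   3.7507687  146.72130552] [179.980296     0.49489149 -11.08722909] [0.57286321 0.32413091 0.08863025] [-0.08956305 -0.24149755  0.20364754  0.08166365 -0.09748014  0.0149667 ]
padL [541.1  21.7 132. ]
padR [532.4 -22.7 132. ]
padLb [509.5  32.2 132. ]
padRb [499.2 -20.  132. ]
```

```bash
python3 -m jog '0.003 -0.001 0.015 0 0.005 0; 0.003 -0.001 0.03 0 0.005 0; 0.003 -0.001 0.043 0 0.005 0; 0.003 -0.001 0.043 0 0.005 0; 0.003 -0.001 0.043 0 0.005 0; 0.003 -0.001 0.043 0 0.005 0' 0.65
```

```text
time_s: 7.5
ee_pos: [511.7, 4.0, 125.4]
ee_rot: [180.0, 0.0, -11.1]
force: [0.2, 0.1, -0.1]
gripper_width: 75.1
```

Well placed and no contact. Close gently, then firm up.

```bash
python3 -m jog '0 0 0 0 0 0; 0 0 0 0 0 0; 0 0 0 0 0 0; 0 0 0 0 0 0; 0 0 0 0 0 0; 0 0 0 0 0 0; 0 0 0 0 0 0; 0 0 0 0 0 0' -1 10; python3 -m jog '0 0 0 0 0 0; 0 0 0 0 0 0; 0 0 0 0 0 0; 0 0 0 0 0 0; 0 0 0 0 0 0; 0 0 0 0 0 0' -1 45
```

```text
time_s: 8.17
ee_pos: [511.9, 4.2, 125.8]
ee_rot: [-180.0, -0.0, -11.1]
force: [-0.6, 1.4, 4.2]
gripper_width: 45.5
time_s: 8.67
ee_pos: [511.9, 4.2, 126.4]
ee_rot: [-180.0, -0.0, -11.1]
force: [-1.2, 1.3, 7.2]
gripper_width: 43.1
```

```bash
python3 -m jog '0 0 -0.004 0 0 0; 0 0 -0.008 0 0 0; 0 0 -0.012 0 0 0; 0 0 -0.016 0 0 0; 0 0 -0.016 0 0 0; 0 0 -0.016 0 0 0'
```

```text
time_s: 9.17
ee_pos: [511.9, 4.1, 134.3]
ee_rot: [-180.0, -0.0, -11.1]
force: [0.2, -0.3, -1.9]
gripper_width: 43.3
```

```bash
python3 -m jog '0 0 -0.008 0 0 0; 0 0 -0.02 0 0 0; 0 0 -0.04 0 0 0; 0 0 -0.06 0 0 0; 0 0 -0.08 0 0 0; 0 0 -0.11 0 0 0; 0 0 -0.14 0 0 0; 0 0 -0.17 0 0 0; 0 0 -0.2 0 0 0; 0 0 -0.225 0 0 0; 0 0 -0.25 0 0 0; 0 0 -0.27 0 0 0; 0 0 -0.285 0 0 0; 0 0 -0.295 0 0 0; 0 0 -0.3 0 0 0; 0 0 -0.3 0 0 0; 0 0 -0.3 0 0 0; 0 0 -0.3 0 0 0; 0 0 -0.3 0 0 0; 0 0 -0.3 0 0 0'
python3 - <<'E'
from h import *
o=[]
for n in('wrist','scene'):
    im=grab_frame(n)[:,:,::-1];o.append(im)
o[1]=cv2.resize(o[1][60:300,130:390],(416,384))
cv2.imwrite('pics/w5.png',cv2.resize(np.hstack(o),None,fx=.85,fy=.85))
for a in tip_of('cover_grip','scene')[:1]:print(a,ray(calibration('scene'),a['location'],173))
s=state();print(s['time_s'],s['force'],s['gripper_width'],s['ee_pos'],s['ee_rot'])
E
```

```text
time_s: 10.83
ee_pos: [511.6, 4.1, 283.8]
ee_rot: [180.0, 0.0, -11.1]
force: [-0.2, 1.4, -2.2]
gripper_width: 42.8
{'location': [118.4, 159.2], 'confidence': 0.74} [ 559.69187565 -351.64619809  173.        ]
10.9833 [-1.03248837  0.03583026 -2.05307059] 43.03027356918628 [511.73591391   4.07238162 284.05981402] [-1.79997673e+02  5.76939568e-03 -1.10958978e+01]
```

View pics/w5.png

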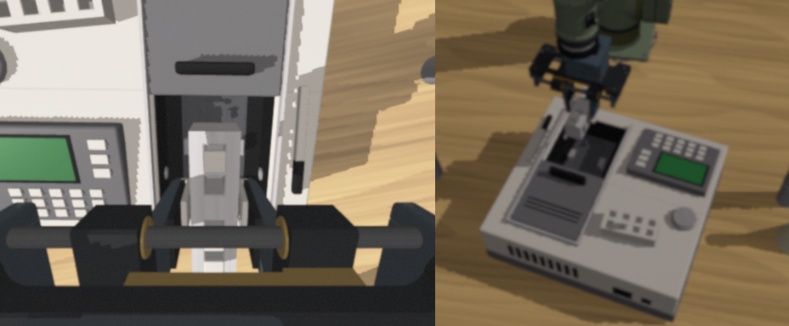

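```bash
python3 -c "
from workcell import *
print(job_done())"
```

```text
the job is handed in; nothing more can be done
None
```

The cover is fully open, and the arm is holding the carrier by its pinched catches above the compartment. I handed the job in at about 11 s.

- **Cover:** I pushed the rib back until it stalled: 12 N on the tool, with almost no further movement. The wrist camera put the rib about 101 mm further back than at the start. That and the stall fit the 150 mm stop.
- **Carrier:** I pinched both catches, 10 N first and then 45 N. The fingers read about 43 mm, less than the nominal 46 mm, so the catches look fully in. It came up freely: the load was about 2 N (roughly 0.2 kg) with no jamming.
- **Final check:** The tool is upright and still. I estimate the underside at about 96 mm above the deck, worked out from the lift height rather than measured in a picture. In the last pictures the cover is open, and the marker, cell stand and cap look undisturbed. The force readings showed no unexpected contact.

One check disagreed: the last scene-camera search for the cover grip returned a point far off the instrument. I took it as a false detection, because the picture itself shows the cover open.

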